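Set the green filter and open the shutter

TASK

On the bench light unit, turn the filter wheel by pushing gently on its spokes with a fingertip until the green filter sits squarely over the round light port, and leave it there. Only then push the white pin of the shutter lever so that the orange shutter blade swings completely clear of the port. Just push, do not grip the wheel or the lever, and leave the dish, the vial and the jar where they stand.

Things in the scene. Friction and masses are not known exactly. Their poses are not given: they have to be found in the camera images.
- base: The light unit, fixed to the bench: ivory base 190 x 300 mm with a dark grey top 20 mm above the bench. Origin at bench height on the filter wheel's vertical axis; its y axis points from there to the light port; the base reaches 95 mm either way in x, from -95 to 205 mm in y.
- wheel_hub (a point): Centre of the filter wheel, on its axis, 68 mm above the bench. Dark hub 44 mm across, top at 72 mm, steel cap to 76 mm. Four level aluminium spokes at 90 degrees, 10 mm wide, 52 to 68 mm above the bench, can be pushed between 25 and 75 mm from the axis. Each ends in a dark holder 44 mm across, 54 to 66 mm above the bench. Counter-clockwise from above: green, blue, red, amber.
- green_filter (a point): Centre of the green filter, a glass 36 mm across at the end of its spoke, 100 mm from the wheel's axis, 60 mm above the bench. The green spoke points from the hub to here; the other three follow at 90 degrees.
- filter_wheel (a joint): Angle of the wheel in rad: 0 (or a whole turn) when the green filter is exactly over the light port, growing counter-clockwise seen from above. Turns without stops either way; dry friction of 0.09 N m (about 1.5 N at 60 mm from the axis) stops it where it is left.
- light_port (a point): Centre of the bright round light port, 22 mm across in a raised steel ring 38 mm across, 31 mm above the bench, centred on a flat bright insert 68 mm across that shows round whatever filter is above it. It lies 100 mm from the wheel's axis.
- shutter_pivot (a point): Vertical pivot axis of the shutter lever, 155 mm from the wheel's axis on the line from the hub through the light port; this point is 40 mm above the bench.
- shutter_pin (a point): Top centre of the white upright pin on the shutter's orange lever, 12 mm in diameter, 60 mm from the pivot, its top 74 mm above the bench; the lever below it is 39 mm above the bench at its top, so the pin can be pushed on its side from 40 to 74 mm.
- shutter (a joint): Angle of the shutter lever in rad: 0 with the orange blade (34 mm across, under the wheel) centred over the port, growing up to a stop at 1.2 as pin and blade turn clockwise seen from above about the pivot. The blade is clear of the port from 0.55 on. Dry friction 0.07 N m (about 1.2 N at the pin) keeps it where it is left.
- dish: Loose pink culture dish with clear lid, 64 mm across, 16 mm high; origin at the centre of its underside. A bystander.
- vial: Loose amber vial with blue cap, 28 mm across, 55 mm high; origin at the centre of its underside. A bystander.
- jar: Loose glass jar with white cap, 50 mm across, 65 mm high; origin at the centre of its underside. A bystander.

How it is judged:
By the outcome, as a careful person would: the job done as asked, in the order asked, and still so for the second after the job is handed in, with the robot touching nothing.
It also fails if it takes over 72 s, if anything falls off the work surface, if the arm or the gripper's body presses on something with over 40 N, if the wrist force passes 120 N, or if a joint passes its speed limit or range.

ROBOT

A 7-joint arm with a two-finger parallel gripper is mounted at the origin on the work surface. World frame = base frame: x ahead of the robot, y to its left, z up, the work surface at z = 0. Lengths are in m, angles in rad, forces in N, time in s.
With the tool pointing down it reaches from about 0.4 to 0.9 m from the base axis. Payload 5.5 kg.
Tool frame: the origin (TCP) lies at the very end of the fingers, on their centre line; the grasp point (between the pads) lies 19 mm behind it; x points along the fingers, z is the direction in which the jaws open and shut, and the axes are right-handed (so a half turn about x gives the same grasp; the last joint's range is limited). The gripper opens to 85 mm and grips with 20 to 120 N. Pads are 22 mm wide; open, the fingers measure 114 mm over their backs; the gripper's body (76 mm by 85 mm) begins 54 mm behind the grasp point. The pads swing forward as they close: fully open they stand 13 mm farther back than shut.
Start: joints at [-1.031, 0.501, -0.427, 1.55, 0.221, 1.138, -0.21], TCP at [0.178, 0.625, 0.231] pointing down, gripper open.
Joint ranges: [-2.88, 2.88], [-0.31, 2.03], [-1.54, 1.56], [0.2, 2.42], [-1.41, 4.55], [0.19, 2.02], [-2.57, 2.57]. Speed limits (rad/s): [2.57, 2.57, 3.14, 3.14, 3.14, 3.14, 3.14].

INTERFACE

Orientations are given as a unit quaternion [x, y, z, w].
In Python, from cell import observe, grab_frame, hand_in, spot_in gives the robot as it stands.
- The arm moves only by the tool apply_moves, never from a script. Its argument "deltas" is a list of rows, each an object of numbers: "tx", "ty", "tz": the shift along the tool's x, y, z in mm; "spin": the turn about the tool's x in degrees; "gripper": the finger opening in mm, from 0 to 85.4. In form: [{"tx": .., "ty": .., "tz": .., "spin": .., "gripper": ..}, ...]. A call has exactly 5 rows; each row shifts and turns the commanded pose from where the row before left it, along the tool's axes as they then stand; what a row does not reach is not made up. A row lasts 1/10 s, in which the tool goes at most 50 mm and 8.59 degrees, less where a joint would pass 70% of its speed; a pose out of reach is approached as far as the arm can. A call with a gripper value outside its range is refused whole. The fingers move at their own pace and stop on an object; "force" is the grip in N (left out, the last holds). Time passes only in rows, so rows that do not move let the fingers close, or fill a call up. It gives the time, the measured TCP pose, the force and the opening at its end, in the units of the state.
- observe(): the state, without advancing time (a new reading comes with each control period).
- grab_frame(name): name is "side" or "top"; returns a dict with "pixels" (420x560x3 uint8, red, green, blue), "range_z" (420x560 float32, m along the optical axis (not along the pixel's ray), 0 where there is no reading), "fx", "fy", "cx", "cy" (pixels), "dist_coeffs" ([k1, k2, p1, p2, k3] as OpenCV has them; the pictures are not rectified), "extrinsics" (4x4, takes a point from camera to world coordinates). Camera axes: x right, y down, z forward; pixel columns grow to the right and rows downward; lengths in m; the calibration is good to about 2 mm. A picture is of the moment at which its call begins.
- hand_in(): hands the job in, once; it reports no verdict.
Trained networks look in the newest picture that a camera, given by its name, has taken for a name from the list of things; names that differ only in an ending like _2 or _b are one class to them, and where a whole thing is asked for, a point or a joint stands for the part that bears it (a point fixed in the world has none). Each returns a list of dicts, best first, with "confidence" (0 to 1); they miss things now and then, are a little off and sometimes report something else, mostly with a low value. They report only what shows in the picture. A call takes as long as a camera call.
- spot_in(camera, target): "position" ([column, row] in pixels, amid what is visible of it).
The state is a dict: "time_s": time; "q": joint angles; "joint_velocities": joint speeds; "joint_torque": joint torques, N m; "tool_pos": TCP position; "eef_rot": TCP orientation; "contact_force": force on the tool from outside, world axes, zero at the start; "ft_torque": the same for the moment, N m; "width": finger opening in m.
Only numpy, scipy, OpenCV 4.12 (cv2) and the standard library are available. Lean on these libraries where they do the work, as an engineer would, in place of code of your own. Each camera call takes 0.05 s, during which the arm holds its last target. There are 200 camera calls.

## Working session

There is one attempt and no reset: what is moved stays moved. The work goes in short steps, Python scripts to look and compute and a tool call to move; the robot and the scene stay as the last step left them, time stands still between calls to the robot, and variables do not carry over. Pictures are saved under pics/ and viewed, about 8 in all and at most 12, crops included, and the job is handed in when it is done.

Besides the shell and the picture viewer there is one more tool, called after "Call:" as name([rows], argument=value, ...), one row to a line, values as JSON. apply_moves: Moves the arm, as the interface text tells. Its arguments: {"type":"object","properties":{"deltas":{"type":"array","items":{"type":"object","properties":{"tx":{"type":"number"},"ty":{"type":"number"},"tz":{"type":"number"},"spin":{"type":"number"},"gripper":{"type":"number"}}}},"force":{"type":"number"}},"required":["deltas"]}

```bash
mkdir -p pics
cat > h.py <<'E'
import numpy as np, cv2
from cell import observe, grab_frame, hand_in, spot_in
def save(f,n): cv2.imwrite('pics/'+n,f['pixels'][:,:,::-1])
def ray(f,uv):
    K=np.array([[f['fx'],0,f['cx']],[0,f['fy'],f['cy']],[0,0,1]])
    p=cv2.undistortPoints(np.array([[uv]],float),K,np.array(f['dist_coeffs'],float))[0,0]
    E=np.array(f['extrinsics']);return E[:3,3],E[:3,:3]@np.array([p[0],p[1],1])
def atz(f,uv,z):
    o,d=ray(f,uv);return o+d*(z-o[2])/d[2]
def proj(f,P):
    K=np.array([[f['fx'],0,f['cx']],[0,f['fy'],f['cy']],[0,0,1]])
    E=np.linalg.inv(np.array(f['extrinsics']))
    return cv2.projectPoints(np.atleast_2d(P).astype(float),cv2.Rodrigues(E[:3,:3])[0],E[:3,3],K,np.array(f['dist_coeffs'],float))[0][:,0]
E
python3 - <<'E'
from h import *
print(observe())
Z=dict(wheel_hub=.076,green_filter=.060,light_port=.031,shutter_pivot=.04,shutter_pin=.074,dish=.016,vial=.055,jar=.065)
for c in('top','side'):
    f=grab_frame(c);save(f,c+'0.png');print(c,np.array(f['extrinsics'])[:3,3])
    for n,z in Z.items():
        for d in spot_in(c,n)[:2]:
            u=d['position'];r=f['range_z'][int(u[1]),int(u[0])]
            o,dd=ray(f,u);print(n,np.round(u,1),round(d['confidence'],2),atz(f,u,z).round(4),'depthpt',(o+dd*r).round(4))
E
```

```text
{'time_s': 0.0, 'q': array([-1.03079927,  0.50185138, -0.42679413,  1.55144936,  0.22082097,
        1.13828554, -0.21035168]), 'joint_velocities': array([ 0.00142536, -0.00026286,  0.00070946,  0.00064573,  0.00031933,
       -0.00025533,  0.00128189]), 'joint_torque': array([ 7.40112500e-04, -5.69522774e+01, -5.81622228e+00, -2.80952471e+01,
        1.06006418e-02,  1.19666965e-02,  3.00594621e-06]), 'tool_pos': array([0.17748768, 0.62458366, 0.23025765]), 'eef_rot': array([-0.42664115,  0.56475044,  0.42584766,  0.56363822]), 'contact_force': array([0.02210372, 0.04194495, 0.07190566]), 'ft_torque': array([-0.0010958 , -0.00526784,  0.0080684 ]), 'width': 0.08546027875189743}
top [ 0.46709501 -0.05907752  0.90735479]
wheel_hub [262.7 240. ] 0.6 [0.5275 0.0019 0.076 ] depthpt [0.5319 0.0063 0.0159]
green_filter [281.6 232.4] 0.75 [ 0.5426 -0.0335  0.06  ] depthpt [ 0.5415 -0.0339  0.073 ]
light_port [261.  238.9] 0.63 [0.5331 0.0086 0.031 ] depthpt [0.5337 0.0093 0.0218]
shutter_pivot [263.  241.8] 0.81 [0.5266 0.004  0.04  ] depthpt [0.528  0.0055 0.0192]
shutter_pin [218.2 254.2]
[... 503 characters left out ...]
0.68531088]
wheel_hub [237.9 227.7] 0.82 [ 0.5067 -0.0494  0.076 ] depthpt [ 0.5278 -0.0097  0.0205]
green_filter [255.  222.1] 0.82 [ 0.5431 -0.0449  0.06  ] depthpt [ 0.5377 -0.0537  0.0724]
light_port [239.1 227.9] 0.7 [ 0.5253 -0.0188  0.031 ] depthpt [ 0.5305 -0.0093  0.0176]
shutter_pivot [238.6 227.9] 0.86 [ 0.5212 -0.0247  0.04  ] depthpt [ 0.5295 -0.0091  0.0181]
shutter_pin [194.  189.7] 0.75 [0.4916 0.0709 0.074 ] depthpt [0.5035 0.1012 0.0407]
dish [261.8 335.3] 0.9 [ 0.4452 -0.2041  0.016 ] depthpt [ 0.4447 -0.2051  0.0182]
vial [315.2 184.6] 0.57 [ 0.6853 -0.033   0.055 ] depthpt [ 0.6948 -0.0225  0.0404]
jar [252.3 152.5] 0.98 [0.635 0.099 0.065] depthpt [0.6418 0.1101 0.0533]
```

Run:
```python
import cv2
for c in('top','side'):
    a=cv2.imread(f'pics/{c}0.png')
    cv2.imwrite(f'pics/{c}0z.png',cv2.resize(a[130:350,150:420],None,fx=2.7,fy=2.7,interpolation=cv2.INTER_CUBIC))
```

```text
(no output)
```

View pics/top0z.png

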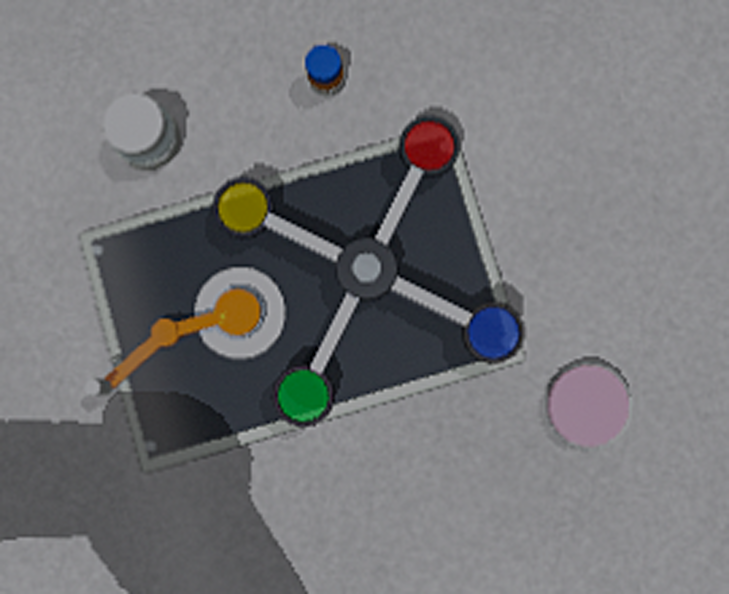

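View pics/side0z.png

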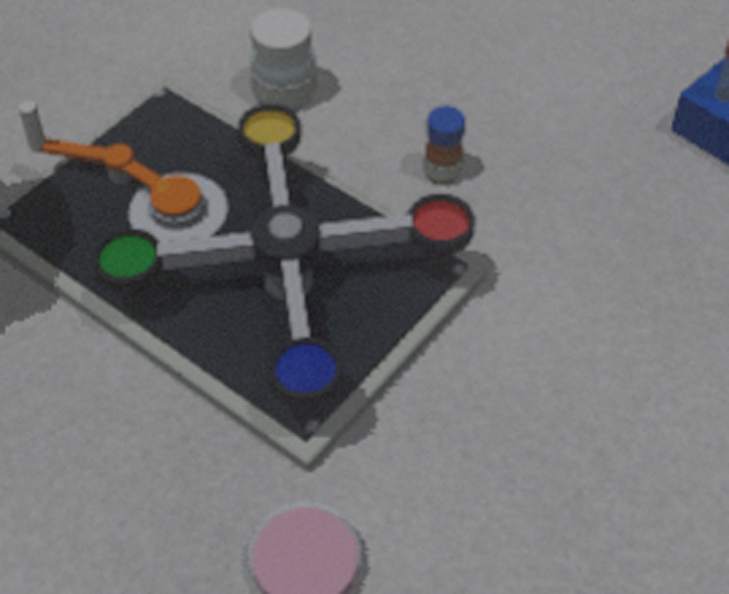

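Top view: hub at about px (285.6,228.9), green (262,277) and port insert (239,246) with the orange blade on it. The lever pivot is at (211,253) and the pin at (186,274). Several of the network's spots disagree with this (hub, port, pivot), so I'll use colour fits instead. Green has to turn clockwise.

```bash
cat >> h.py <<'E'
def blob(f,cond,near,r=22):
    p=cv2.cvtColor(np.ascontiguousarray(f['pixels']),cv2.COLOR_RGB2HSV).astype(int)
    v,u=np.mgrid[:420,:560]; m=cond(p[...,0],p[...,1],p[...,2])&(np.hypot(u-near[0],v-near[1])<r)
    return np.array([u[m].mean(),v[m].mean()]),m.sum()
COL=dict(green=lambda h,s,v:(h>45)&(h<80)&(s>120),blue=lambda h,s,v:(h>105)&(h<130)&(s>120),
 red=lambda h,s,v:((h<6)|(h>172))&(s>130),amber=lambda h,s,v:(h>22)&(h<34)&(s>120))
E
python3 - <<'E'
from h import *
from scipy.optimize import least_squares
f=grab_frame('top')
near=dict(green=(262,277),blue=(333,253),red=(309,184),amber=(240,207))
P={}
for k,c in COL.items():
    u,n=blob(f,c,near[k]);P[k]=atz(f,u,.061);print(k,u.round(1),n,P[k].round(4))
hub=sum(P.values())/4;print('hub mean',hub.round(4),[round(1e3*np.linalg.norm(P[k]-hub),1) for k in P])
u,n=blob(f,lambda h,s,v:(s<30)&(v>125),(285.6,228.9),9);print('cap',u,n,atz(f,u,.076).round(4))
# insert ring: bright low-sat + blade -> min enclosing circle
p=cv2.cvtColor(np.ascontiguousarray(f['pixels']),cv2.COLOR_RGB2HSV).astype(int);v,uu=np.mgrid[:420,:560]
m=((p[...,1]<40)&(p[...,2]>140)&(np.hypot(uu-239,v-246)<22)).astype(np.uint8)
cs=max(cv2.findContours(m,0,2)[0],key=cv2.contourArea);(e)=cv2.fitEllipse(cs);print('ellipse',e,m.sum())
port=atz(f,e[0],.022);print('port',port.round(4),'dist',np.linalg.norm((port-hub)[:2]))
a=np.array([np.arctan2(*(P[k]-hub)[1::-1]) for k in P])-np.arange(4)*np.pi/2
ga=np.arctan2(np.sin(a).sum(),np.cos(a).sum());pa=np.arctan2(*(port-hub)[1::-1])
print('green ang',ga,'each',np.unwrap(a),'port ang',pa,'wheel',ga-pa)
u,n=blob(f,lambda h,s,v:(h>5)&(h<22)&(s>120),(211,253),7);print('pivot approx',u,atz(f,u,.042).round(4))
d=np.array([np.cos(pa),np.sin(pa)]);print('pivot nominal',hub[:2]+.155*d)
for uv in([185.9,274.1],[187,273],[183,277]):print(uv,atz(f,uv,.074).round(4),np.linalg.norm(atz(f,uv,.074)[:2]-hub[:2]-.155*d))
print('side pin',[ (x['position'],round(x['confidence'],2)) for x in spot_in('side','shutter_pin')])
E
python3 - <<'E'
import cv2
a=cv2.imread('pics/top0.png')[240:300,160:240];cv2.imwrite('pics/pin.png',cv2.resize(a,None,fx=8,fy=8,interpolation=0))
E
```

```text
green [261.8 276.1] 286 [0.4597 0.0057 0.061 ]
blue [332.4 252.8] 288 [ 0.5014 -0.1299  0.061 ]
red [308.6 183.5] 266 [ 0.637  -0.0879  0.061 ]
amber [239.4 206.4] 265 [0.5949 0.0476 0.061 ]
hub mean [ 0.5483 -0.0411  0.061 ] [np.float64(100.2), np.float64(100.3), np.float64(100.3), np.float64(100.3)]
cap [285.42682927 228.59756098] 82 [ 0.5483 -0.0414  0.076 ]
ellipse ((238.3338623046875, 244.92037963867188), (28.682315826416016, 30.537281036376953), 29.59811782836914) 490
port [0.5224 0.0552 0.022 ] dist 0.09969635023106019
green ang 2.656523016649037 each [2.65570995 2.65627523 2.65654696 2.65755993] port ang 1.832694766653454 wheel 0.8238282499955827
pivot approx [211.00943396 252.8490566 ] [0.5065 0.107  0.042 ]
pivot nominal [0.50812169 0.10859195]
[185.9, 274.1] [0.4654 0.1492 0.074 ] 0.05898973877698106
[187, 273] [0.4674 0.1471 0.074 ] 0.05603232727208064
[183, 277] [0.4599 0.1548 0.074 ] 0.06679113589743613
side pin [([194.0, 189.7], 0.75)]
```

View pics/pin.png

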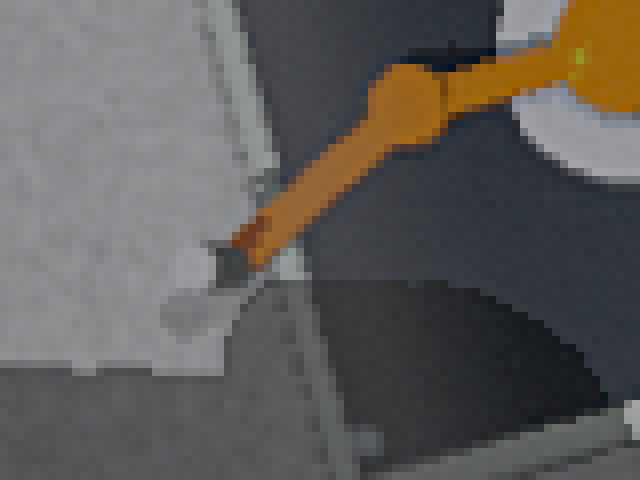

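```bash
cat >> h.py <<'E'
from scipy.spatial.transform import Rotation as Ro
HUB=np.array([.5483,-.0412]);PA=1.8327;D=np.array([np.cos(PA),np.sin(PA)]);CW=np.array([np.sin(PA),-np.cos(PA)])
PIV=HUB+.155*D;PORT=HUB+.1*D
def st():
    s=observe();R=Ro.from_quat(s['eef_rot']).as_matrix()
    print('t',round(s['time_s'],2),'tcp',s['tool_pos'].round(4),'F',np.round(s['contact_force'],2),'w',round(s['width'],4));return s,R
def to(xyz,a=None):
    "tool-frame shift in mm to reach xyz; a = wanted world angle of tool y (mod 180) -> spin"
    s,R=st();d=R.T@(np.array(xyz)-s['tool_pos'])*1e3
    print('shift',d.round(1),'yang',np.degrees(np.arctan2(R[1,1],R[0,1])).round(1))
    if a is not None:
        w=R.T@np.array([np.cos(a),np.sin(a),0]);x=np.degrees(np.arctan2(w[2],w[1]));print('spin',(x+90)%180-90)
E
python3 - <<'E'
from h import *
s,R=st();print(R.round(3))
to([.491,-.059,.15],np.arctan2(CW[1],CW[0]))
f=grab_frame('side')
for P in([.4654,.1492,.074],[.456,.153,.074]):print(proj(f,P))
print('pivot',PIV,proj(f,[*PIV,.04]),'zoom pix pin top ~ (160.9,169), pivot (194,188)')
print('final finger',HUB+.052*D-.016*CW)
E
```

```text
t 1.0 tcp [0.1776 0.6252 0.2313] F [ 0.12 -0.12  0.06] w 0.0857
[[-0.    -0.962  0.273]
 [-0.     0.273  0.962]
 [-1.     0.    -0.   ]]
t 1.0 tcp [0.1776 0.6252 0.2313] F [ 0.12 -0.12  0.06] w 0.0857
shift [  81.3 -488.5 -572.6] yang 164.1
spin -30.863327854871358
[[160.34170191 170.83133696]]
[[154.74409235 171.77875284]]
pivot [0.50816743 0.10851432] [[194.32502081 186.60760052]] zoom pix pin top ~ (160.9,169), pivot (194,188)
final finger [0.51938179 0.00488402]
```

Call:
apply_moves([
  {"ty": -30, "tz": -36, "gripper": 0},
  {"ty": -30, "tz": -36, "gripper": 0},
  {"ty": -30, "tz": -36, "gripper": 0},
  {"ty": -30, "tz": -36, "gripper": 0},
  {"ty": -30, "tz": -36, "gripper": 0},
], force=30)

```text
schema error: expected keys tx, ty, tz, spin, gripper
```

Call:
apply_moves([
  {"ty": -30, "tz": -36, "gripper": 0},
  {"ty": -30, "tz": -36, "gripper": 0},
  {"ty": -30, "tz": -36, "gripper": 0},
  {"ty": -30, "tz": -36, "gripper": 0},
  {"ty": -30, "tz": -36, "gripper": 0},
])

```text
schema error: expected keys tx, ty, tz, spin, gripper
```

Call:
apply_moves([
  {"ty": -30, "tz": -36, "gripper": 0},
  {"ty": -30, "tz": -36, "gripper": 0},
  {"ty": -30, "tz": -36, "gripper": 0},
  {"ty": -30, "tz": -36, "gripper": 0},
  {"gripper": 0},
])

```text
schema error: expected keys tx, ty, tz, spin, gripper
```

Call:
apply_moves([
  {"spin": -8, "gripper": 0},
  {"spin": -8, "gripper": 0},
  {"spin": -8, "gripper": 0},
  {"spin": -7, "gripper": 0},
  {"gripper": 0},
])

```text
schema error: expected keys tx, ty, tz, spin, gripper
```

```bash
python3 -c "
from h import *
to([.491,-.059,.05],np.arctan2(CW[1],CW[0]))"
```

```text
t 1.05 tcp [0.1776 0.6253 0.2313] F [0.04 0.63 1.1 ] w 0.0856
shift [ 181.3 -488.4 -572.6] yang 164.1
spin -30.86373862304231
```

All keys are needed in each row.

Call:
apply_moves([
  {"tx": 0, "ty": -30, "tz": -36, "spin": 0, "gripper": 0},
  {"tx": 0, "ty": -30, "tz": -36, "spin": 0, "gripper": 0},
  {"tx": 0, "ty": -30, "tz": -36, "spin": 0, "gripper": 0},
  {"tx": 0, "ty": -30, "tz": -36, "spin": 0, "gripper": 0},
  {"tx": 0, "ty": -30, "tz": -36, "spin": 0, "gripper": 0},
], force=30)

```text
time_s: 1.55
tool_pos: [0.2733, 0.4094, 0.2314]
eef_rot: [-0.426, 0.564, 0.426, 0.564]
contact_force: [0.7, 1.1, -0.2]
width: 0.0123
```

Call:
apply_moves([
  {"tx": 0, "ty": -30, "tz": -36, "spin": 0, "gripper": 0},
  {"tx": 0, "ty": -30, "tz": -36, "spin": 0, "gripper": 0},
  {"tx": 0, "ty": -30, "tz": -36, "spin": 0, "gripper": 0},
  {"tx": 0, "ty": -30, "tz": -36, "spin": 0, "gripper": 0},
  {"tx": 0, "ty": -30, "tz": -36, "spin": 0, "gripper": 0},
])

```text
time_s: 2.05
tool_pos: [0.3684, 0.1953, 0.2318]
eef_rot: [-0.426, 0.564, 0.426, 0.565]
contact_force: [0.7, 0.5, 0.3]
width: 0.0003
```

Call:
apply_moves([
  {"tx": 0, "ty": -30, "tz": -36, "spin": 0, "gripper": 0},
  {"tx": 0, "ty": -30, "tz": -36, "spin": 0, "gripper": 0},
  {"tx": 0, "ty": -30, "tz": -36, "spin": 0, "gripper": 0},
  {"tx": 0, "ty": -30, "tz": -36, "spin": 0, "gripper": 0},
  {"tx": 0, "ty": 0, "tz": 0, "spin": 0, "gripper": 0},
])

```text
time_s: 2.55
tool_pos: [0.446, 0.0193, 0.2318]
eef_rot: [-0.425, 0.566, 0.422, 0.566]
contact_force: [-0.9, 0.8, -0.9]
width: -0.0001
```

Call:
apply_moves([
  {"tx": 0, "ty": 0, "tz": 0, "spin": -8, "gripper": 0},
  {"tx": 0, "ty": 0, "tz": 0, "spin": -8, "gripper": 0},
  {"tx": 0, "ty": 0, "tz": 0, "spin": -8, "gripper": 0},
  {"tx": 0, "ty": 0, "tz": 0, "spin": -7, "gripper": 0},
  {"tx": 0, "ty": 0, "tz": 0, "spin": 0, "gripper": 0},
])

```text
time_s: 3.05
tool_pos: [0.4438, 0.0262, 0.2314]
eef_rot: [0.562, -0.429, -0.562, -0.429]
contact_force: [0.2, -0.5, -0.2]
width: -0.0004
```

```bash
python3 -c "
from h import *
to([.491,-.059,.05],np.arctan2(CW[1],CW[0]))"
```

```text
t 3.05 tcp [0.4438 0.0262 0.2314] F [ 0.18 -0.52 -0.23] w -0.0004
shift [181.4 -23.1 -94.6] yang -164.8
spin 0.2220011019829542
```

Call:
apply_moves([
  {"tx": 0, "ty": -8, "tz": -32, "spin": 0, "gripper": 0},
  {"tx": 0, "ty": -8, "tz": -32, "spin": 0, "gripper": 0},
  {"tx": 0, "ty": -7, "tz": -31, "spin": 0, "gripper": 0},
  {"tx": 30, "ty": 0, "tz": 0, "spin": 0, "gripper": 0},
  {"tx": 30, "ty": 0, "tz": 0, "spin": 0, "gripper": 0},
])

```text
time_s: 3.55
tool_pos: [0.4923, -0.061, 0.1714]
eef_rot: [0.561, -0.431, -0.559, -0.432]
contact_force: [0.2, 0.7, -0.9]
width: -0.0001
```

Call:
apply_moves([
  {"tx": 30, "ty": 0, "tz": 0, "spin": 0, "gripper": 0},
  {"tx": 10, "ty": 0, "tz": 0, "spin": 0, "gripper": 0},
  {"tx": 0, "ty": 0, "tz": 0, "spin": 0, "gripper": 0},
  {"tx": 0, "ty": 0, "tz": 0, "spin": 0, "gripper": 0},
  {"tx": 0, "ty": 0, "tz": 0, "spin": 0, "gripper": 0},
])

```text
time_s: 4.05
tool_pos: [0.4923, -0.06, 0.1329]
eef_rot: [0.562, -0.429, -0.561, -0.43]
contact_force: [0.0, -0.0, -0.1]
width: 0.0001
```

```bash
python3 -c "
from h import *
to([.491,-.059,.05],np.arctan2(CW[1],CW[0]))
to([*(HUB+.052*D-.016*CW),.05])
f=grab_frame('side');a=f['pixels'][80:330,120:420,::-1];cv2.imwrite('pics/s1.png',cv2.resize(a,None,fx=2.2,fy=2.2))"
```

```text
t 4.05 tcp [ 0.4923 -0.06    0.1329] F [ 0.01 -0.   -0.14] w 0.0001
shift [82.9  1.2  1.4] yang -164.9
spin 0.10987525808056375
t 4.05 tcp [ 0.4923 -0.06    0.1329] F [ 0.01 -0.   -0.14] w 0.0001
shift [ 82.9 -42.9  55.6] yang -164.9
```

View pics/s1.png

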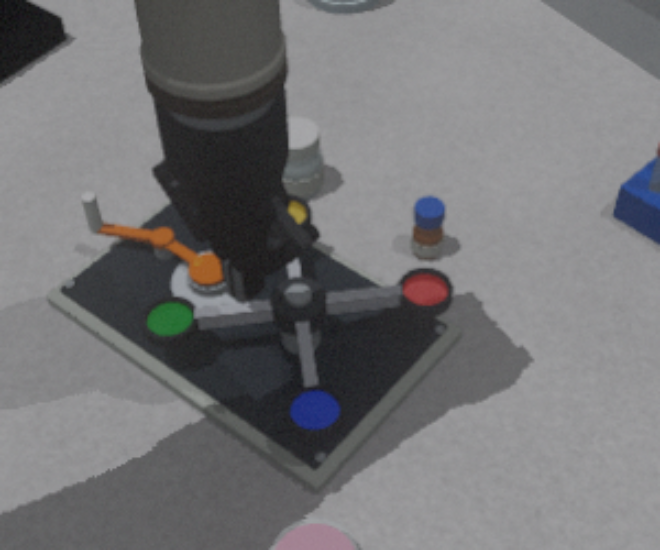

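Call:
apply_moves([
  {"tx": 20, "ty": 0, "tz": 0, "spin": 0, "gripper": 0},
  {"tx": 20, "ty": 0, "tz": 0, "spin": 0, "gripper": 0},
  {"tx": 20, "ty": 0, "tz": 0, "spin": 0, "gripper": 0},
  {"tx": 15, "ty": 0, "tz": 0, "spin": 0, "gripper": 0},
  {"tx": 7, "ty": 0, "tz": 0, "spin": 0, "gripper": 0},
])

```text
time_s: 4.6
tool_pos: [0.4909, -0.06, 0.049]
eef_rot: [-0.561, 0.43, 0.562, 0.43]
contact_force: [-0.4, -0.1, -0.1]
width: -0.0003
```

Call:
apply_moves([
  {"tx": 0, "ty": 0, "tz": 4, "spin": 0, "gripper": 0},
  {"tx": 0, "ty": 0, "tz": 4, "spin": 0, "gripper": 0},
  {"tx": 0, "ty": -2, "tz": 4, "spin": 0, "gripper": 0},
  {"tx": 0, "ty": -2, "tz": 4, "spin": 0, "gripper": 0},
  {"tx": 0, "ty": -2, "tz": 4, "spin": 0, "gripper": 0},
])

```text
time_s: 5.1
tool_pos: [0.4921, -0.0385, 0.0499]
eef_rot: [0.562, -0.429, -0.561, -0.43]
contact_force: [-0.7, 0.1, -0.3]
width: -0.0001
```

Call:
apply_moves([
  {"tx": 0, "ty": -3, "tz": 4, "spin": 0, "gripper": 0},
  {"tx": 0, "ty": -3, "tz": 4, "spin": 0, "gripper": 0},
  {"tx": 0, "ty": -3, "tz": 4, "spin": 0, "gripper": 0},
  {"tx": 0, "ty": -3, "tz": 4, "spin": 0, "gripper": 0},
  {"tx": 0, "ty": -3, "tz": 4, "spin": 0, "gripper": 0},
])

```text
time_s: 5.6
tool_pos: [0.5007, -0.0159, 0.0491]
eef_rot: [-0.561, 0.43, 0.561, 0.43]
contact_force: [-0.2, -2.3, 0.0]
width: 0.0001
```

```bash
python3 -c "
from h import *
to([*(HUB+.052*D-.016*CW),.05])
f=grab_frame('side');a=f['pixels'][80:330,120:420,::-1];cv2.imwrite('pics/s2.png',cv2.resize(a,None,fx=2.2,fy=2.2))"
```

```text
t 5.6 tcp [ 0.5007 -0.0159  0.0491] F [-0.15 -2.27  0.02] w 0.0001
shift [ -0.9 -23.5  15.2] yang -164.9
```

View pics/s2.png

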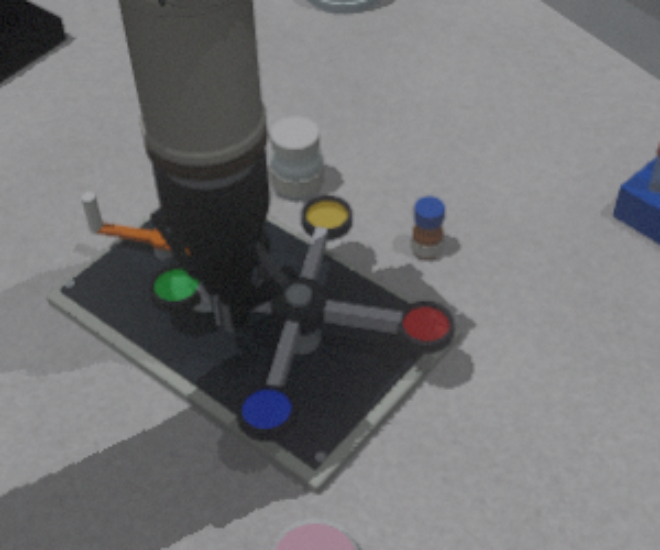

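The wheel is turning clockwise and the finger bears on the green spoke. I'll go on, stopping about 4 mm short.

Call:
apply_moves([
  {"tx": 0, "ty": -2, "tz": 3, "spin": 0, "gripper": 0},
  {"tx": 0, "ty": -2, "tz": 3, "spin": 0, "gripper": 0},
  {"tx": 0, "ty": -2, "tz": 3, "spin": 0, "gripper": 0},
  {"tx": 0, "ty": -2, "tz": 2, "spin": 0, "gripper": 0},
  {"tx": 0, "ty": -2, "tz": 2, "spin": 0, "gripper": 0},
])

```text
time_s: 6.15
tool_pos: [0.5069, -0.0004, 0.0492]
eef_rot: [-0.561, 0.43, 0.562, 0.43]
contact_force: [-0.5, -2.0, -1.1]
width: 0.0001
```

Call:
apply_moves([
  {"tx": 0, "ty": -2, "tz": 1, "spin": 0, "gripper": 0},
  {"tx": 0, "ty": -2, "tz": 1, "spin": 0, "gripper": 0},
  {"tx": 0, "ty": -2, "tz": 0, "spin": 0, "gripper": 0},
  {"tx": 0, "ty": -2, "tz": 0, "spin": 0, "gripper": 0},
  {"tx": 0, "ty": 0, "tz": 0, "spin": 0, "gripper": 0},
])

```text
time_s: 6.65
tool_pos: [0.5144, 0.004, 0.0492]
eef_rot: [-0.562, 0.429, 0.562, 0.43]
contact_force: [-0.0, 0.1, -0.5]
width: -0.0002
```

```bash
cat >> h.py <<'E'
def wheel(cam,f=None):
    "wheel angle from the visible filters of one picture"
    f=f or grab_frame(cam);p=cv2.cvtColor(np.ascontiguousarray(f['pixels']),cv2.COLOR_RGB2HSV).astype(int);v,u=np.mgrid[:420,:560]
    for i,(k,c) in enumerate(COL.items()):
        m=c(p[...,0],p[...,1],p[...,2]).astype(np.uint8);n,l,s,ce=cv2.connectedComponentsWithStats(m)
        for j in range(1,n):
            if s[j,4]<80: continue
            P=atz(f,ce[j],.061)[:2]-HUB;r=np.linalg.norm(P)
            if .085<r<.115:
                a=np.arctan2(P[1],P[0])-i*np.pi/2-PA;print(cam,k,s[j,4],'r',r.round(4),'wheel',round((a+np.pi)%(2*np.pi)-np.pi,4))
    return f
E
python3 -c "
from h import *
to([*(HUB+.052*D-.016*CW),.05])
wheel('side');wheel('top')"
```

```text
t 6.65 tcp [0.5144 0.004  0.0492] F [-0.02  0.09 -0.51] w -0.0002
shift [-0.8 -5.  -0.4] yang -164.8
side blue 315 r 0.099 wheel 0.0431
side red 274 r 0.0976 wheel 0.0839
side amber 180 r 0.1016 wheel 0.093
top blue 299 r 0.1002 wheel 0.0694
top red 278 r 0.1001 wheel 0.0687
top amber 240 r 0.102 wheel 0.0631
```

Call:
apply_moves([
  {"tx": 0, "ty": -1, "tz": 0, "spin": 0, "gripper": 0},
  {"tx": 0, "ty": -1, "tz": 0, "spin": 0, "gripper": 0},
  {"tx": 0, "ty": -1, "tz": 0, "spin": 0, "gripper": 0},
  {"tx": 0, "ty": -0.5, "tz": 0, "spin": 0, "gripper": 0},
  {"tx": 0, "ty": 0, "tz": 0, "spin": 0, "gripper": 0},
])

```text
time_s: 7.25
tool_pos: [0.5176, 0.0043, 0.0492]
eef_rot: [-0.562, 0.43, 0.562, 0.43]
contact_force: [-0.8, -0.2, -0.6]
width: 0.0003
```

```bash
python3 -c "
from h import *
to([*(HUB+.052*D-.016*CW),.05])
wheel('top')"
```

```text
t 7.25 tcp [0.5176 0.0043 0.0492] F [-0.82 -0.2  -0.58] w 0.0003
shift [-0.8 -1.9  0.1] yang -164.8
top blue 298 r 0.1003 wheel 0.0142
top red 278 r 0.1001 wheel 0.0162
top amber 217 r 0.1031 wheel 0.0022
```

Call:
apply_moves([
  {"tx": 0, "ty": -0.5, "tz": 0, "spin": 0, "gripper": 0},
  {"tx": 0, "ty": -0.3, "tz": 0, "spin": 0, "gripper": 0},
  {"tx": 0, "ty": 0, "tz": 0, "spin": 0, "gripper": 0},
  {"tx": 0, "ty": 4, "tz": 0, "spin": 0, "gripper": 0},
  {"tx": 0, "ty": 10, "tz": 0, "spin": 0, "gripper": 0},
])

```text
time_s: 7.8
tool_pos: [0.506, 0.0006, 0.0496]
eef_rot: [0.562, -0.429, -0.561, -0.43]
contact_force: [0.6, -0.9, 0.3]
width: -0.0002
```

Call:
apply_moves([
  {"tx": -40, "ty": 0, "tz": 0, "spin": 0, "gripper": 0},
  {"tx": -50, "ty": 0, "tz": 0, "spin": 0, "gripper": 0},
  {"tx": 0, "ty": 40, "tz": -20, "spin": 0, "gripper": 0},
  {"tx": 0, "ty": 40, "tz": -20, "spin": 0, "gripper": 0},
  {"tx": 0, "ty": 0, "tz": -40, "spin": 0, "gripper": 0},
])

```text
time_s: 8.3
tool_pos: [0.4401, -0.0967, 0.138]
eef_rot: [-0.559, 0.431, 0.564, 0.428]
contact_force: [2.4, 0.1, -0.7]
width: 0.0001
```

Call:
apply_moves([
  {"tx": 0, "ty": 0, "tz": -45, "spin": 0, "gripper": 0},
  {"tx": 0, "ty": 0, "tz": -45, "spin": 0, "gripper": 0},
  {"tx": 0, "ty": 0, "tz": -45, "spin": 0, "gripper": 0},
  {"tx": 0, "ty": 0, "tz": 0, "spin": 0, "gripper": 0},
  {"tx": 0, "ty": 0, "tz": 0, "spin": 0, "gripper": 0},
])

```text
time_s: 8.8
tool_pos: [0.4829, -0.2292, 0.1391]
eef_rot: [-0.561, 0.431, 0.561, 0.431]
contact_force: [-0.5, 1.4, 0.3]
width: -0.0001
```

```bash
python3 -c "
from h import *
st();f=wheel('top');wheel('side')
a=f['pixels'][180:330,160:360,::-1];cv2.imwrite('pics/t3.png',cv2.resize(a,None,fx=4,fy=4,interpolation=2))"
```

```text
t 8.8 tcp [ 0.4829 -0.2292  0.1391] F [-0.51  1.44  0.27] w -0.0001
top green 278 r 0.1002 wheel 0.0033
top blue 293 r 0.1004 wheel 0.001
top red 279 r 0.1 wheel 0.0019
top amber 266 r 0.1001 wheel 0.0037
side green 183 r 0.1035 wheel -0.0074
side blue 303 r 0.0991 wheel -0.0251
```

View pics/t3.png

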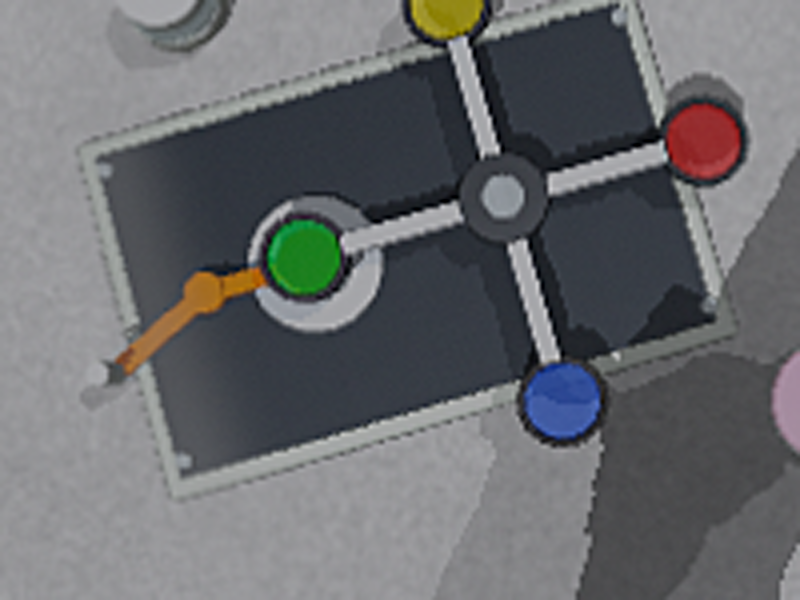

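```bash
python3 -c "
from h import *
f=grab_frame('top')
q=lambda u,v:atz(f,[160+u/4-.375,180+v/4-.375],.021)[:2]
A,B,C,E=q(105,170),q(620,17),q(183,461),q(708,303)
for d in(A-B,C-E):print('edge ang',np.arctan2(d[1],d[0]))
d=A-C;print('end edge +pi/2',np.arctan2(d[1],d[0])+np.pi/2); d=B-E;print(np.arctan2(d[1],d[0])+np.pi/2)
c=(A+B+C+E)/4;print('centre vs nominal 55mm on D',c,HUB+.055*D, 'ang',np.arctan2(*(c-HUB)[::-1]))
# dark top outline at z=.02
p=cv2.cvtColor(np.ascontiguousarray(f['pixels']),cv2.COLOR_RGB2HSV).astype(int)
v,u=np.mgrid[:420,:560];m=(p[...,1]<40)&(p[...,2]>125)&(np.hypot(u-238.5,v-245)<19)
n=np.argwhere(m)[:,::-1].astype(np.float32);h=cv2.convexHull(n);e=cv2.fitEllipse(h);print(e)
for z in(.02,.022,.024):
  P=atz(f,e[0],z)[:2]-HUB;print(z,np.linalg.norm(P),np.arctan2(P[1],P[0]))
"
```

```text
edge ang 1.8398025873558956
edge ang 1.84562313337909
end edge +pi/2 1.8388915678627589
1.838015988846335
centre vs nominal 55mm on D [0.53398635 0.01074294] [0.53405941 0.01192444] ang 1.8396876304494407
((239.10191345214844, 244.62696838378906), (33.036865234375, 36.16304397583008), 43.20182800292969)
0.02 0.09834465368750998 1.8296055210859714
0.022 0.09813106436703277 1.8315136223032047
0.024 0.09791783388498597 1.8334300408651674
```

```bash
python3 -c "
from h import *
P=PIV+.056*D-.060*CW;print(P);to([*P,.05],np.arctan2(CW[1],CW[0]))"
```

```text
[0.435714   0.14706947]
t 8.95 tcp [ 0.4833 -0.2261  0.1391] F [0.46 0.07 0.25] w -0.0001
shift [ 89.5 -52.2 372.5] yang -164.8
spin 0.23305241933624643
```

Call:
apply_moves([
  {"tx": 0, "ty": 0, "tz": 42, "spin": 0, "gripper": 0},
  {"tx": 0, "ty": 0, "tz": 42, "spin": 0, "gripper": 0},
  {"tx": 0, "ty": 0, "tz": 42, "spin": 0, "gripper": 0},
  {"tx": 0, "ty": 0, "tz": 42, "spin": 0, "gripper": 0},
  {"tx": 0, "ty": -10, "tz": 42, "spin": 0, "gripper": 0},
])

```text
time_s: 9.45
tool_pos: [0.4362, -0.0201, 0.1393]
eef_rot: [-0.562, 0.43, 0.562, 0.429]
contact_force: [0.3, 0.6, -0.0]
width: 0.0006
```

Call:
apply_moves([
  {"tx": 0, "ty": -10, "tz": 42, "spin": 0, "gripper": 0},
  {"tx": 0, "ty": -10, "tz": 42, "spin": 0, "gripper": 0},
  {"tx": 0, "ty": -11, "tz": 42, "spin": 0, "gripper": 0},
  {"tx": 0, "ty": -11, "tz": 36, "spin": 0, "gripper": 0},
  {"tx": 0, "ty": 0, "tz": 0, "spin": 0, "gripper": 0},
])

```text
time_s: 9.95
tool_pos: [0.4356, 0.1523, 0.1399]
eef_rot: [-0.564, 0.425, 0.564, 0.428]
contact_force: [0.4, -0.1, 0.3]
width: 0.0001
```

```bash
python3 -c "
from h import *
P=PIV+.056*D-.060*CW;to([*P,.05],np.arctan2(CW[1],CW[0]))"
```

```text
t 9.95 tcp [0.4356 0.1523 0.1399] F [ 0.36 -0.06  0.34] w 0.0001
shift [89.8  1.5 -5.3] yang -164.2
spin 0.7764798047582815
```

Call:
apply_moves([
  {"tx": 20, "ty": 0, "tz": 0, "spin": 0, "gripper": 0},
  {"tx": 25, "ty": 0, "tz": 0, "spin": 0, "gripper": 0},
  {"tx": 25, "ty": 0, "tz": 0, "spin": 0, "gripper": 0},
  {"tx": 20, "ty": 0, "tz": 0, "spin": 0, "gripper": 0},
  {"tx": 0, "ty": 0, "tz": 0, "spin": 0, "gripper": 0},
])

```text
time_s: 10.45
tool_pos: [0.4338, 0.1444, 0.0473]
eef_rot: [-0.561, 0.431, 0.563, 0.428]
contact_force: [-0.2, 0.4, 0.6]
width: -0.0002
```

Call:
apply_moves([
  {"tx": 0, "ty": -4, "tz": 0, "spin": 0, "gripper": 0},
  {"tx": 0, "ty": -4, "tz": 0, "spin": 0, "gripper": 0},
  {"tx": 0, "ty": -4, "tz": 0, "spin": 0, "gripper": 0},
  {"tx": 0, "ty": -4, "tz": 0, "spin": 0, "gripper": 0},
  {"tx": 0, "ty": -4, "tz": 0, "spin": 0, "gripper": 0},
])

```text
time_s: 10.95
tool_pos: [0.4559, 0.1506, 0.0496]
eef_rot: [-0.561, 0.43, 0.562, 0.43]
contact_force: [-2.5, 1.7, 1.0]
width: 0.0002
```

```bash
python3 -c "
from h import *
P=PIV+.056*D+.0065*CW;to([*P,.05])
f=grab_frame('side');a=f['pixels'][80:330,80:380,::-1];cv2.imwrite('pics/s4.png',cv2.resize(a,None,fx=2.2,fy=2.2))"
```

```text
t 10.95 tcp [0.4559 0.1506 0.0496] F [-2.5  1.7  1. ] w 0.0002
shift [ -0.4 -46.1   1.7] yang -164.8
```

View pics/s4.png

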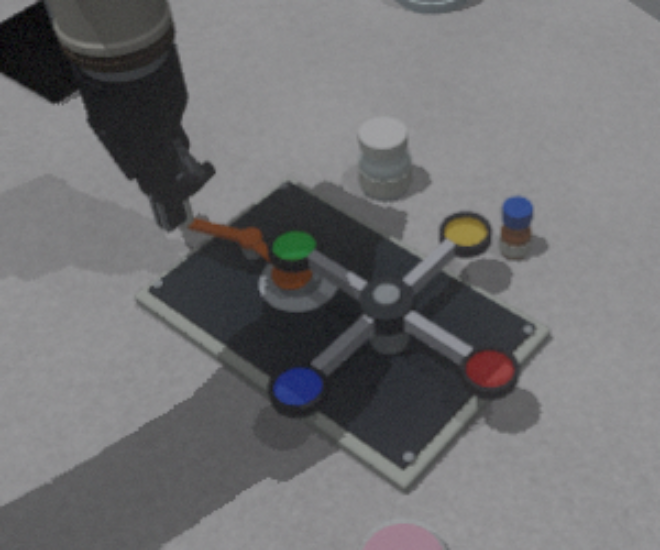

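The finger is behind the pin and in contact; green sits over the port. I'll continue along the same line.

Call:
apply_moves([
  {"tx": 0, "ty": -3, "tz": 0, "spin": 0, "gripper": 0},
  {"tx": 0, "ty": -3, "tz": 0, "spin": 0, "gripper": 0},
  {"tx": 0, "ty": -3, "tz": 0, "spin": 0, "gripper": 0},
  {"tx": 0, "ty": -3, "tz": 0, "spin": 0, "gripper": 0},
  {"tx": 0, "ty": -3, "tz": 0, "spin": 0, "gripper": 0},
])

```text
time_s: 11.5
tool_pos: [0.4709, 0.1542, 0.0492]
eef_rot: [0.562, -0.43, -0.562, -0.43]
contact_force: [-2.6, 0.1, 0.3]
width: 0.0002
```

Call:
apply_moves([
  {"tx": 0, "ty": -3, "tz": 0, "spin": 0, "gripper": 0},
  {"tx": 0, "ty": -3, "tz": 0, "spin": 0, "gripper": 0},
  {"tx": 0, "ty": -3, "tz": 0, "spin": 0, "gripper": 0},
  {"tx": 0, "ty": -3, "tz": 0, "spin": 0, "gripper": 0},
  {"tx": 0, "ty": -3, "tz": 0, "spin": 0, "gripper": 0},
])

```text
time_s: 12.0
tool_pos: [0.4854, 0.158, 0.0493]
eef_rot: [0.562, -0.43, -0.561, -0.43]
contact_force: [-0.6, -0.0, -0.1]
width: 0.0001
```

Call:
apply_moves([
  {"tx": 0, "ty": -3, "tz": 0, "spin": 0, "gripper": 0},
  {"tx": 0, "ty": -3, "tz": 0, "spin": 0, "gripper": 0},
  {"tx": 0, "ty": -3, "tz": 0, "spin": 0, "gripper": 0},
  {"tx": 0, "ty": -2, "tz": 0, "spin": 0, "gripper": 0},
  {"tx": 0, "ty": 0, "tz": 0, "spin": 0, "gripper": 0},
])

```text
time_s: 12.5
tool_pos: [0.4961, 0.1609, 0.0493]
eef_rot: [0.562, -0.43, -0.561, -0.43]
contact_force: [-0.2, 0.3, -0.2]
width: -0.0
```

```bash
python3 -c "
from h import *
P=PIV+.056*D+.0065*CW;to([*P,.05])
wheel('side')
f=grab_frame('side');a=f['pixels'][80:330,80:380,::-1];cv2.imwrite('pics/s5.png',cv2.resize(a,None,fx=2.2,fy=2.2))"
```

```text
t 12.5 tcp [0.4961 0.1609 0.0493] F [-0.17  0.34 -0.22] w -0.0
shift [-0.7 -4.6  2.2] yang -164.9
side green 200 r 0.1037 wheel -0.0087
side blue 308 r 0.0993 wheel -0.0259
side red 274 r 0.0977 wheel 0.0126
side amber 172 r 0.1011 wheel 0.0286
```

View pics/s5.png

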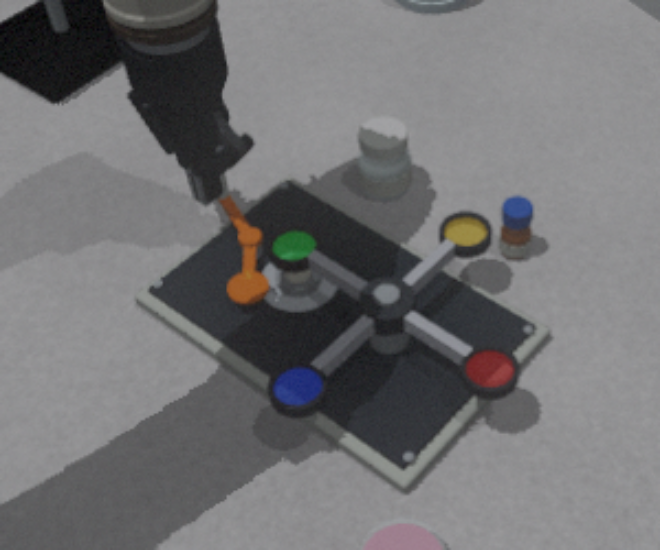

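The blade is clear of the port (about 0.87 rad). Backing off, then lifting.

Call:
apply_moves([
  {"tx": 0, "ty": 5, "tz": 0, "spin": 0, "gripper": 0},
  {"tx": 0, "ty": 12, "tz": 0, "spin": 0, "gripper": 0},
  {"tx": 0, "ty": 15, "tz": 0, "spin": 0, "gripper": 0},
  {"tx": -35, "ty": 0, "tz": 0, "spin": 0, "gripper": 0},
  {"tx": -45, "ty": 0, "tz": 0, "spin": 0, "gripper": 0},
])

```text
time_s: 13.1
tool_pos: [0.4612, 0.1516, 0.1281]
eef_rot: [-0.56, 0.431, 0.563, 0.428]
contact_force: [1.3, 0.7, -0.2]
width: 0.0001
```

Call:
apply_moves([
  {"tx": -45, "ty": 0, "tz": 40, "spin": 0, "gripper": 0},
  {"tx": -30, "ty": 0, "tz": 40, "spin": 0, "gripper": 0},
  {"tx": 0, "ty": 0, "tz": 40, "spin": 0, "gripper": 0},
  {"tx": 0, "ty": 0, "tz": 40, "spin": 0, "gripper": 0},
  {"tx": 0, "ty": 0, "tz": 0, "spin": 0, "gripper": 0},
])

```text
time_s: 13.6
tool_pos: [0.4212, 0.3068, 0.1973]
eef_rot: [-0.563, 0.426, 0.564, 0.428]
contact_force: [-0.4, -0.6, -0.4]
width: -0.0001
```

```bash
python3 -c "
from h import *
st();f=wheel('top')
u,n=blob(f,lambda h,s,v:(h>5)&(h<20)&(s>150),(243,265),60);print('orange',u,n)
for c,z in(('dish',.016),('vial',.055),('jar',.065)):
  d=spot_in('top',c)[0];print(c,d['confidence'],atz(f,d['position'],z))
a=f['pixels'][130:350,150:420,::-1];cv2.imwrite('pics/t6.png',cv2.resize(a,None,fx=2.7,fy=2.7,interpolation=2))"
```

```text
t 13.6 tcp [0.4212 0.3068 0.1973] F [-0.44 -0.63 -0.39] w -0.0001
top green 280 r 0.1003 wheel 0.0042
top blue 294 r 0.1005 wheel 0.0015
top red 279 r 0.1 wheel 0.0018
top amber 263 r 0.1001 wheel 0.0037
orange [224.025      261.46136364] 440
dish 0.77 [ 0.44332773 -0.20023313  0.016     ]
vial 0.57 [ 0.70478645 -0.01374151  0.055     ]
jar 0.88 [0.65002003 0.11432123 0.065     ]
```

View pics/t6.png

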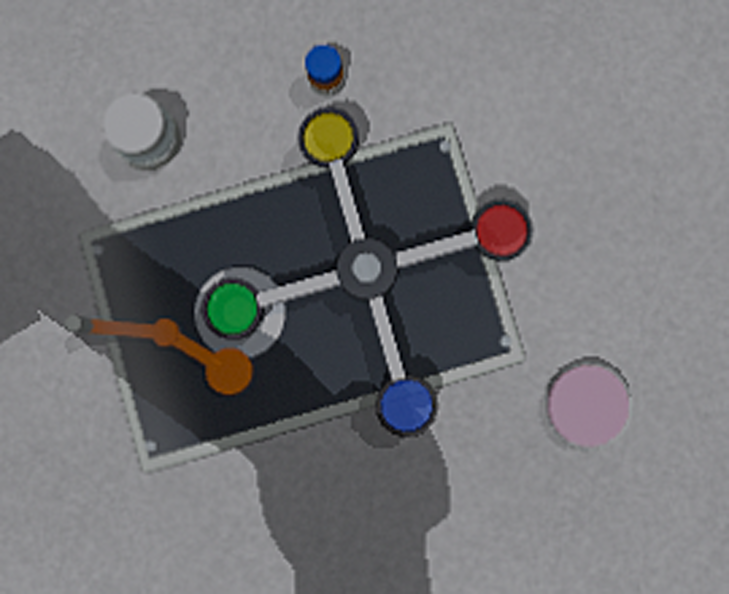

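Green is over the port (wheel at about 0.003 rad), the blade has swung well clear, and the dish, vial and jar show at the same pixels as in the first picture. Handing in.

```bash
python3 -c "
from h import *
print(hand_in())"
```

```text
the job is handed in; nothing more can be done
None
```

I turned the wheel clockwise by about 0.82 rad, pushing the green spoke with the shut fingertips. With the wheel left in place, I pushed the white pin until the orange blade swung clear. I then backed the arm off and handed in at about 14 s.

**Wheel:** the last top view puts it at 0.002 to 0.004 rad from exact, the same before and after the shutter push. My two estimates of the port direction differed by about 0.007 rad (0.4°): the insert outline gave 1.832 and the base edges 1.839. The wheel stands between them. The side camera was noisier and read −0.026 to +0.029 rad.

**Shutter:** I worked out about 0.87 rad from the fingertip position, past the 0.55 needed. The picture shows the blade well off the port.

**Bystanders and forces:** the dish, vial and jar look unmoved in the picture. The network's spots for them shifted by 2 to 11 mm, which I put down to its scatter. The contact forces I read stayed around 3 N or less.

The network was wrong on the hub, port and pivot at the start, so I used colour fits for those instead. I placed the pin by eye in the top view and checked it against the side view.

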